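Fresh display board from the spring dispenser

TASK

Someone left the atlas vertebra lying across the rails of the spring-loaded board dispenser: first set it down flat on the cork mat, near its middle. Then take one fresh birch board from the dispenser (press the top board down against its spring until it clears the two catches at the mouth, draw it part way out by its grip bar, and take a new hold on the end that sticks out to pull it free) and lay it flat on the narrow birch display stand, right way up, centred and lengthwise. The other two boards must stay in the dispenser, the next one sprung up under the rails, and everything else stays where it is.

Things in the scene. Friction and masses are not known exactly. Their poses are not given: they have to be found in the camera images.
- dispenser: Birch box 150 x 92 mm holding three boards on a spring lifter. Origin: centre of its underside, on the table. Its mouth faces its own -x; boards slide out to -x only. Two aluminium rails along x (-72 to +64 mm) cover the boards' long edges: undersides 76 mm above the table, 5 mm thick, 52 mm free between them. The rear is open in the middle, 44 mm wide.
- dispenser_catch (a point): Midway between the two catches at the mouth, 69 mm from the origin to -x, 71 mm up, level with their lower ends: they hang 5 mm below the rails, over the board's edges. The spring holds the top board up against the rails (about 6 N, plus 0.25 N per mm pressed, stop 12 mm down), its front edge behind the catches; it slides out only while pressed down 6 to 10 mm.
- dispenser_bridge (a point): Centre of the aluminium bridge over the mouth, 10 (x) x 79 (y) x 8 (z) mm, 67 mm from the origin to -x, its underside 91 mm above the table: the grip bar passes under it, fingers do not. Below the mouth a front wall, top 51 mm above the table, keeps the lower boards in.
- board1_center (a point): Top board, plain birch, 120 (x) x 64 (y) x 14 (z) mm, about 90 g; this point is its centre, half-way up the 14 mm, its x along the length. In the dispenser its axes are those of the dispenser. The bar stands on its top near the +x end. Let go part way out, its front end dips a few degrees.
- board1_bar (a point): Centre of the top board's grip bar: a birch bar 14 (x) x 34 (y) mm standing 10 mm above the board's top face, 47 mm from the board's centre towards +x; the point is half-way up the bar, 12 mm above the board's centre.
- board2_center (a point): Second board, same size and kind, centre; lies under the top board (14 mm lower). When the top board has left, the spring lifts it up under the rails.
- board3_center (a point): Third board, same size and kind, centre; under the second.
- vertebra_center (a point): Cream resin atlas vertebra, a flat ring 40 (x) x 88 (y) x 24 (z) mm with a wing at each y end, 120 g; point at its centre, half-way up. Starts flat across the two rails in front of the grip bar, so that the bar would run into it. Can be held across its x width (40 mm).
- mat: Square cork mat fixed on the table, 120 x 120 x 4 mm; origin: centre of its underside, on the table.
- stand_top (a point): Centre of the top face of the narrow birch display stand, 45 mm above the table; top face 140 (x) x 50 (y) mm, so that a board lying lengthwise on it (board's x along the stand's x, either way round) overhangs 7 mm on each long side; its foot is 150 x 60 x 8 mm.
- tooth: Bystander: porcelain tooth model on a round wooden foot, 56 mm across, 90 mm high; origin: centre of underside.
- bolt: Bystander: brass pivot bolt with square head and nut lying on the table, 90 mm long, 26 mm high; origin under its middle.
- bung: Bystander: black rubber bung, 62 mm across, 45 mm high; origin: centre of underside.
- tin: Bystander: closed tin specimen box 113 x 83 x 54 mm; origin: centre of underside.
- jar: Bystander: closed glass jar, 64 mm across, 85 mm high; origin: centre of underside.
- caliper: Bystander: steel caliper lying flat, 170 mm long, 10 mm high; origin under the middle of its beam.
- brush: Bystander: dusting brush lying flat along its x.
Things that resemble listed ones, but are neither listed nor needed, are in the scene too. Of the things shaped like the mat, the cork one is meant.

How it is judged:
On the way, in this order (a step that is already met when the one before it is completed fails the run):
1. the vertebra lies flat on the cork mat, let go, with the top board still in the dispenser (horizontal distance between vertebra_center and mat below 0.045 m and height (world z) of vertebra_center between 0.01 and 0.022 m and angle between vertebra_center's own z axis and vertical below 0.15 rad and linear speed of vertebra below 0.02 m/s and contact force between the fingers and vertebra below 0.1 N and x of board1_center in the frame of dispenser above -0.02 m), for 0.2 s.
2. the top board is drawn right out of the dispenser and the next board has risen under the rails (x of board1_center in the frame of dispenser below -0.12 m and z of board2_center in the frame of dispenser above 0.065 m and z of board3_center in the frame of dispenser above 0.051 m and x of board2_center in the frame of dispenser between -0.008 and 0.008 m and x of board3_center in the frame of dispenser between -0.008 and 0.008 m), for 0.1 s.
At the end, for the whole second after the job is handed in: Top board at rest flat, right way up on the stand, centred within 18 mm, lengthwise within 0.2 rad; vertebra flat on the mat within 45 mm of its centre; the other two boards within 8 mm of their place in the dispenser, the next one within 4 mm of the rails; bystanders within 30 mm (horizontal distance between vertebra_center and mat below 0.045 m and height (world z) of vertebra_center between 0.01 and 0.022 m and angle between vertebra_center's own z axis and vertical below 0.15 rad and z of board2_center in the frame of dispenser above 0.065 m and z of board3_center in the frame of dispenser above 0.051 m and x of board2_center in the frame of dispenser between -0.008 and 0.008 m and x of board3_center in the frame of dispenser between -0.008 and 0.008 m and horizontal distance between board1_center and stand_top below 0.018 m and angle between the x axis of board1_center and the x axis of stand_top, either way round below 0.2 rad and angle between board1_center's own z axis and vertical below 0.1 rad and z of board1_center in the frame of stand_top between 0.003 and 0.011 m and linear speed of each of board1, vertebra below 0.02 m/s); the robot touches nothing.
It fails at once if a bystander (tooth, bolt, bung, tin, jar, caliper or brush) is moved more than 30 mm (distance of any of tooth, bolt, bung, tin, jar, caliper, brush from where it was at the start of the episode above 0.03 m).
It also fails if it takes over 62 s, if anything falls off the work surface, if the arm or the gripper's body presses on something with over 40 N, if the wrist force passes 120 N, or if a joint passes its speed limit or range.

ROBOT

A 6-joint arm with a two-finger parallel gripper is mounted at the origin on the work surface. World frame = base frame: x ahead of the robot, y to its left, z up, the work surface at z = 0. Lengths are in m, angles in rad, forces in N, time in s.
With the tool pointing down it reaches from about 0.3 to 0.85 m from the base axis. Payload 5.4 kg.
Tool frame: the origin (TCP) lies at the very end of the fingers, on their centre line; the grasp point (between the pads) lies 19 mm behind it; z points along the fingers, y is the line along which they close (so a half turn about z gives the same grasp; the last joint's range is limited). The gripper opens to 85 mm and grips with 20 to 120 N. Pads are 22 mm wide; open, the fingers measure 114 mm over their backs; the gripper's body (76 mm by 85 mm) begins 54 mm behind the grasp point. The pads swing forward as they close: fully open they stand 13 mm farther back than shut.
Start: joints at [-0.21, 0.158, 1.597, -0, 1.386, -0.21], TCP at [0.575, -0, 0.231] pointing down, gripper open.
Joint ranges: [-2.91, 2.91], [-0.94, 2.29], [0.18, 2.7], [-1.29, 4.43], [0.17, 2.64], [-3, 3]. Speed limits (rad/s): [2.57, 2.57, 3.14, 3.14, 3.14, 3.14].

INTERFACE

Orientations are given as a unit quaternion [w, x, y, z].
In Python, from workcell import r gives the robot as it stands.
- The arm moves only by the tool apply_moves, never from a script. Its argument "commands" is a list of rows, each a list of 7 numbers: the shift along the world's x, y, z in m, then the turn, a rotation vector about the world's x, y, z in rad, then the opening, from 0 (shut) to 1 (fully open). A call has 1 to 10 rows; each row shifts and turns the commanded pose from where the row before left it; what a row does not reach is not made up. A row lasts 1/10 s, in which the tool goes at most 50 mm and 8.59 degrees, less where a joint would pass 70% of its speed; a pose out of reach is approached as far as the arm can. A call is refused whole if a number of a shift passes 0.05 or a number of a turn 0.15, either way. A call with a gripper value outside its range is refused whole. The fingers move at their own pace and stop on an object; "squeeze" is the grip in N (left out, the last holds). Time passes only in rows, so rows that do not move let the fingers close. It gives the time, the measured TCP pose, the force and the opening at its end, in the units of the state.
- r.read_state(): the state, without advancing time (a new reading comes with each control period).
- r.read_camera(name): name is "scene" or "side" or "wrist"; returns a dict with "image" (400x640x3 uint8, red, green, blue), "depth" (400x640 float32, m along the optical axis (not along the pixel's ray), 0 where there is no reading), "camera_matrix" (3x3 intrinsics, pixels), "rvec" (rotation vector, rad) and "tvec" (3), from world to camera coordinates, as OpenCV has them; the wrist camera has in their place "T_tool_cam" (4x4, takes a point from camera to tool coordinates, whose origin is the TCP and whose axes are the flange's). Camera axes: x right, y down, z forward; pixel columns grow to the right and rows downward; lengths in m; the calibration is good to about 2 mm. A picture is of the moment at which its call begins: read the wrist's pose just before it.
- r.job_done(): hands the job in, once; it reports no verdict.
The state is a dict: "time": time; "joint_pos": joint angles; "qvel": joint speeds; "joint_efforts": joint torques, N m; "tcp_pos": TCP position; "orientation": TCP orientation; "contact_force": force on the tool from outside, world axes, zero at the start; "ft_torque": the same for the moment, N m; "opening": opening from 0.0 (shut) to 1.0 (fully open).
Only numpy, scipy, OpenCV 4.12 (cv2) and the standard library are available. Lean on these libraries where they do the work, as an engineer would, in place of code of your own. Each camera call takes 0.05 s, during which the arm holds its last target. There are 200 camera calls.

## Working session

There is one attempt and no reset: what is moved stays moved. The work goes in short steps, Python scripts to look and compute and a tool call to move; the robot and the scene stay as the last step left them, time stands still between calls to the robot, and variables do not carry over. Pictures are saved under pics/ and viewed, on a budget of 10 in all, crops included, one or two more only if the job needs it, and the job is handed in when it is done.

Besides the shell and the picture viewer there is one more tool, called after "Emit:" as name(argument=value, ...), one argument or row to a line, values as JSON. apply_moves: Moves the arm, as the interface text tells. Its arguments: {"type":"object","properties":{"commands":{"type":"array","items":{"type":"array","items":{"type":"number"}}},"squeeze":{"type":"number"}},"required":["commands"]}

```bash
ls; mkdir -p pics
cat > h.py <<'E'
import numpy as np, cv2
from workcell import r
def get(n):
    s=r.read_state(); c=r.read_camera(n)
    K=np.array(c["camera_matrix"])
    if n=="wrist":
        w,x,y,z=s["orientation"]
        from scipy.spatial.transform import Rotation as R
        T=np.eye(4);T[:3,:3]=R.from_quat([x,y,z,w]).as_matrix();T[:3,3]=s["tcp_pos"]
        M=T@np.array(c["T_tool_cam"])
    else:
        Rm=cv2.Rodrigues(np.array(c["rvec"],float))[0];M=np.eye(4)
        M[:3,:3]=Rm.T;M[:3,3]=-Rm.T@np.array(c["tvec"]).ravel()
    return c,K,M
def cloud(c,K,M):
    d=c["depth"];v,u=np.mgrid[:d.shape[0],:d.shape[1]]
    P=np.stack([(u-K[0,2])/K[0,0]*d,(v-K[1,2])/K[1,1]*d,d],-1)
    P=P@M[:3,:3].T+M[:3,3];P[d==0]=np.nan
    return P
def ray(K,M,u,v,z):
    a=M[:3,:3]@np.array([(u-K[0,2])/K[0,0],(v-K[1,2])/K[1,1],1]);o=M[:3,3]
    return o+a*(z-o[2])/a[2]
def save(n,im): cv2.imwrite("pics/"+n,im[...,::-1])
E
python3 - <<'E'
from h import *
print(r.read_state())
for n in("scene","side"):
    c,K,M=get(n);np.savez(n+".npz",P=cloud(c,K,M),im=c["image"],K=K,M=M);print(n,M[:3,3],M[:3,2]);save(n+".png",c["image"])
E
```

```text
pics
{'time': 0.0, 'joint_pos': array([-2.10122186e-01,  1.59071341e-01,  1.59826258e+00,  3.93957188e-05,
        1.38617850e+00, -2.10122279e-01]), 'qvel': array([ 7.21910684e-05,  1.68727426e-03,  1.10160977e-03,  2.36599121e-04,
        3.29080903e-04, -2.11028861e-04]), 'joint_efforts': array([ 1.96016467e-04, -3.96006632e+01, -3.31426942e+01, -2.07608541e-04,
        8.36965773e-03, -3.09808388e-05]), 'tcp_pos': array([5.74394943e-01, 1.07233237e-04, 2.30289173e-01]), 'orientation': array([-8.15914041e-04,  7.07108992e-01,  7.07103918e-01, -5.05995656e-04]), 'contact_force': array([ 1.11891016, -0.31143742,  0.32729439]), 'ft_torque': array([ 0.00179171, -0.01965496, -0.01661661]), 'opening': 1.002470049676545}
scene [1.36940109 0.36612386 0.62728464] [-0.80017333 -0.28460295 -0.527943  ]
side [0.3706132  0.84836552 0.61056798] [ 0.19066295 -0.80327016 -0.5642736 ]
```

View pics/scene.png

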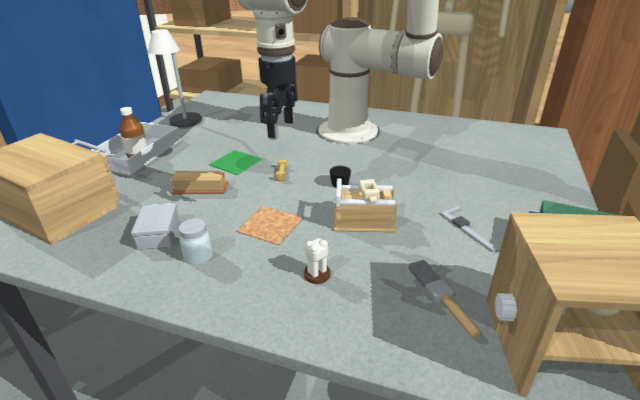

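View pics/side.png

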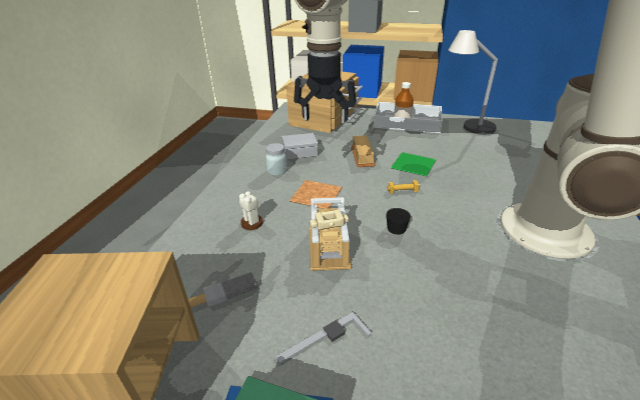

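The two pictures show the dispenser at scene (365,208) and side (330,235), its mouth and bridge pointing left in scene. The vertebra lies on top of it at (370,190). The cork mat is at (270,225), and the green one at (237,162) is the decoy. The low narrow birch piece at (200,182) is the stand. The large wood boxes are the wrong size. Next I'll measure from the depth clouds, with one enlarged crop.

```bash
cat > top.py <<'E'
from h import *
S=np.load("scene.npz");D=np.load("side.npz")
def rect(m,P,lab):
    q=P[m][:,:2].astype(np.float32)
    if len(q)<5: print(lab,len(q));return
    print(lab,len(q),[np.round(a,4) if not np.isscalar(a) else round(a,1) for a in cv2.minAreaRect(q)],"z",np.round(np.percentile(P[m][:,2],[2,50,98]),4))
for nm,A in(("scene",S),("side",D)):
    P=A["P"];im=A["im"].astype(int);R,G,B=im[...,0],im[...,1],im[...,2]
    X,Y,Z=P[...,0],P[...,1],P[...,2]
    box={"scene":dict(mat=(230,195,310,250),disp=(325,170,405,235),stand=(165,165,235,200)),
         "side":dict(mat=(285,175,345,212),disp=(300,190,360,275),stand=(345,130,380,170))}[nm]
    def w(k):
        a=np.zeros(Z.shape,bool);x0,y0,x1,y1=box[k];a[y0:y1,x0:x1]=1;return a
    rect(w("mat")&(R>G+35)&(Z<.012),P,nm+" mat")
    rect(w("stand")&(Z>.03)&(Z<.06)&(R>B+25),P,nm+" stand top")
    rect(w("disp")&(Z>.02)&(Z<.15),P,nm+" disp all")
    rect(w("disp")&(Z>.078)&(Z<.084),P,nm+" rails")
    rect(w("disp")&(Z>.092)&(Z<.13),P,nm+" high")
    rect(w("disp")&(Z>.096)&(Z<.13)&(R-B<22),P,nm+" grey high")
    rect(w("disp")&(Z>.085)&(Z<.13)&(R-B>=22)&(R>170),P,nm+" cream high")
a=cv2.resize(S["im"][150:250,150:420],None,fx=2.9,fy=2.9,interpolation=2)
b=cv2.resize(D["im"][170:280,270:400],None,fx=2.7,fy=2.7,interpolation=2)
o=np.zeros((a.shape[0]+b.shape[0],a.shape[1],3),np.uint8);o[:a.shape[0]]=a;o[a.shape[0]:,:b.shape[1]]=b
save("crop1.png",o)
E
python3 top.py
```

```text
scene mat 1356 [array([ 0.6134, -0.029 ]), array([0.1211, 0.1204]), 82.8] z [0.0004 0.003  0.0053]
scene stand top 657 [array([ 0.5181, -0.2901]), array([0.0532, 0.1403]), 18.0] z [0.0307 0.0432 0.0462]
scene disp all 2555 [array([0.4597, 0.164 ]), array([0.236 , 0.1459]), 22.0] z [0.0224 0.0716 0.1032]
scene rails 342 [array([0.5256, 0.189 ]), array([0.084 , 0.1365]), 17.0] z [0.0781 0.0799 0.0836]
scene high 374 [array([0.5333, 0.1717]), array([0.078 , 0.0998]), 13.9] z [0.0925 0.0992 0.1044]
scene grey high 81 [array([0.5343, 0.1708]), array([0.0762, 0.0981]), 11.8] z [0.0964 0.098  0.104 ]
scene cream high 334 [array([0.531 , 0.1899]), array([0.072 , 0.1129]), 9.7] z [0.0855 0.0993 0.1044]
side mat 796 [array([ 0.6105, -0.0317]), array([0.1241, 0.1221]), 82.3] z [0.0026 0.0053 0.0077]
side stand top 354 [array([ 0.5112, -0.2912]), array([0.0498, 0.142 ]), 17.9] z [0.0315 0.0457 0.0486]
side disp all 2064 [array([0.5206, 0.1894]), array([0.0865, 0.1442]), 14.3] z [0.0267 0.0817 0.1063]
side rails 395 [array([0.519 , 0.1871]), array([0.0823, 0.1409]), 14.8] z [0.0781 0.0821 0.0839]
side high 586 [array([0.526 , 0.1699]), array([0.0861, 0.103 ]), 15.0] z [0.0927 0.1003 0.1069]
side grey high 121 [array([0.5355, 0.154 ]), array([0.077 , 0.0746]), 8.8] z [0.0963 0.0999 0.104 ]
side cream high 557 [array([0.5218, 0.1826]), array([0.0856, 0.1259]), 11.4] z [0.0857 0.0986 0.1069]
```

View pics/crop1.png

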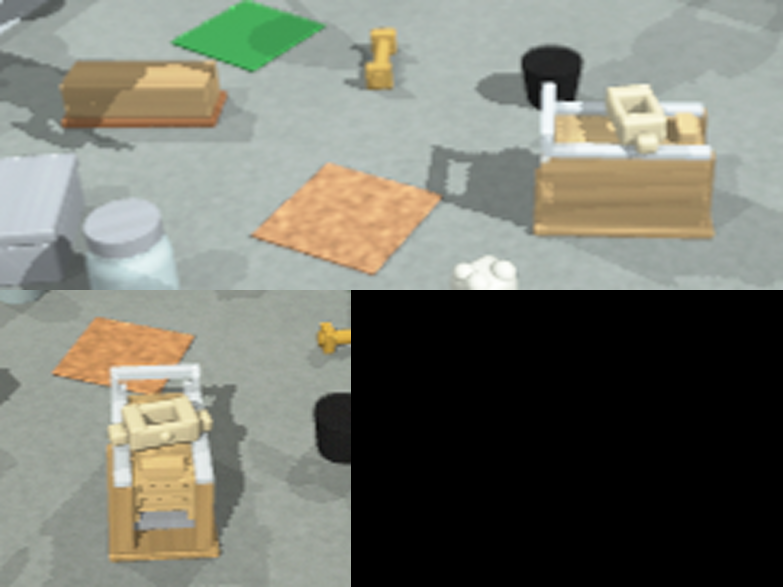

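Cork mat at crop (345,220), stand at (140,95) with its foot. The dispenser's bridge is at (548,125), the vertebra at (637,115) and the grip bar at (687,130). These match the description. The two clouds differ by about 6 mm, so I'll refine with the wrist camera.

Emit:
apply_moves(
  commands=[
    [-0.004, 0.015, 0.01, 0, 0, -0.129, 1],
    [-0.004, 0.015, 0.01, 0, 0, -0.129, 1],
    [-0.004, 0.015, 0.01, 0, 0, -0.129, 1],
    [-0.004, 0.015, 0.01, 0, 0, -0.129, 1],
    [-0.004, 0.015, 0.01, 0, 0, -0.129, 1],
    [-0.004, 0.015, 0.01, 0, 0, -0.129, 1],
    [-0.004, 0.015, 0.01, 0, 0, -0.129, 1],
    [-0.004, 0.015, 0.01, 0, 0, -0.129, 1],
    [-0.004, 0.015, 0.01, 0, 0, -0.129, 1],
    [-0.004, 0.015, 0.01, 0, 0, -0.129, 1],
  ],
)

```text
time: 1.1
tcp_pos: [0.5345, 0.1506, 0.3311]
orientation: [-0.0, 0.991, 0.137, -0.001]
contact_force: [-0.2, 1.2, -0.0]
opening: 0.998
```

Run:
```python
from h import *
c,K,M=get("wrist");print(np.round(c["T_tool_cam"],3));P=cloud(c,K,M);np.savez("w1.npz",P=P,im=c["image"],K=K,M=M);save("w1.png",c["image"])
s=r.read_state();print(s["tcp_pos"],s["orientation"],s["joint_pos"],s["time"])
from top import rect
```

```text
[[ 0.001 -0.965 -0.261  0.065]
 [ 1.     0.001  0.002  0.   ]
 [-0.001 -0.261  0.965 -0.142]
 [ 0.     0.     0.     1.   ]]
[0.53458356 0.15268154 0.33325876] [-7.75938977e-04  9.90730981e-01  1.35832626e-01  1.00985537e-03] [0.0598736  0.05911381 1.50526657 0.00170149 1.57531686 1.35817135] 1.15
scene mat 1356 [array([ 0.6134, -0.029 ]), array([0.1211, 0.1204]), 82.8] z [0.0004 0.003  0.0053]
scene stand top 657 [array([ 0.5181, -0.2901]), array([0.0532, 0.1403]), 18.0] z [0.0307 0.0432 0.0462]
scene disp all 2555 [array([0.4597, 0.164 ]), array([0.236 , 0.1459]), 22.0] z [0.0224 0.0716 0.1032]
scene rails 342 [array([0.5256, 0.189 ]), array([0.084 , 0.1365]), 17.0] z [0.0781 0.0799 0.0836]
scene high 374 [array([0.5333, 0.1717]), array([0.078 , 0.0998]), 13.9] z [0.0925 0.0992 0.1044]
scene grey high 81 [array([0.5343, 0.1708]), array([0.0762, 0.0981]), 11.8] z [0.0964 0.098  0.104 ]
scene cream high 334 [array([0.531 , 0.1899]), array([0.072 , 0.1129]), 9.7] z [0.0855 0.0993 0.1044]
side mat 796 [array([ 0.6105, -0.0317]), array([0.1241, 0.1221]), 82.3] z [0.0026 0.0053 0.0077]
side stand top 354 [array([ 0.5112, -0.2912]), array([0.0498, 0.142 ]), 17.9] z [0.0315 0.0457 0.0486]
side disp all 2064 [array([0.5206, 0.1894]), array([0.0865, 0.1442]), 14.3] z [0.0267 0.0817 0.1063]
side rails 395 [array([0.519 , 0.1871]), array([0.0823, 0.1409]), 14.8] z [0.0781 0.0821 0.0839]
side high 586 [array([0.526 , 0.1699]), array([0.0861, 0.103 ]), 15.0] z [0.0927 0.1003 0.1069]
side grey high 121 [array([0.5355, 0.154 ]), array([0.077 , 0.0746]), 8.8] z [0.0963 0.0999 0.104 ]
side cream high 557 [array([0.5218, 0.1826]), array([0.0856, 0.1259]), 11.4] z [0.0857 0.0986 0.1069]
```

View pics/w1.png

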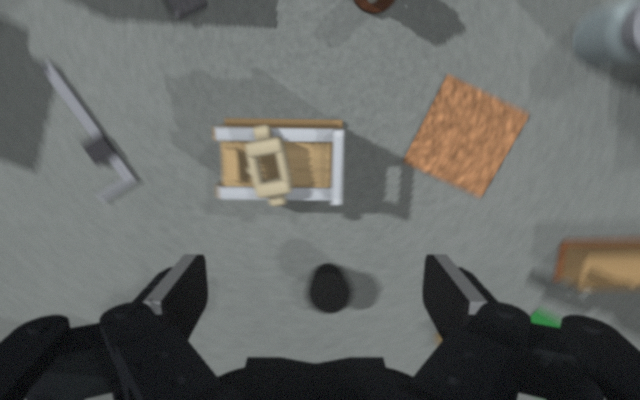

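The wrist view, slightly blurred, shows the dispenser at (280,165) with its mouth and bridge on the right (337,165). The bar is at (232,163), the vertebra at (268,167) is skewed about 10°, and the cork mat is at (467,135). I'll measure on a settled frame.

```bash
sed -i 's/^for nm,A/if __name__=="__main__":\n  pass\nfor nm,A/' top.py
cat > m2.py <<'E'
from h import *
def rect(m,P,lab):
    m=m&np.isfinite(P[...,2]);q=P[m][:,:2].astype(np.float32)
    if len(q)<5: print(lab,len(q));return
    a=cv2.minAreaRect(q);print(lab,len(q),np.round(a[0],4),np.round(a[1],4),round(a[2],1),"z",np.round(np.percentile(P[m][:,2],[2,50,98]),4))
def big(m):
    n,l,st,_=cv2.connectedComponentsWithStats(m.astype(np.uint8));return l==1+np.argmax(st[1:,4])
E
python3 - <<'E'
from m2 import *
c,K,M=get("wrist");P=cloud(c,K,M);np.savez("w1.npz",P=P,im=c["image"],K=K,M=M)
im=c["image"].astype(int);R,G,B=im[...,0],im[...,1],im[...,2];Z=P[...,2]
u=np.arange(640)[None]+0*Z;v=np.arange(400)[:,None]+0*Z
d=(u>190)&(u<365)&(v>100)&(v<220)
rect((u>395)&(u<540)&(v>60)&(v<210)&(R>G+35)&(Z<.012),P,"mat")
rect(big(d&(Z>.078)&(Z<.084)),P,"rails?")
rect(d&(Z>.077)&(Z<.084),P,"rails all")
br=big(d&(Z>.093)&(u>322));rect(br,P,"bridge")
vt=big(d&(Z>.092)&(u<318)&(u>244));rect(vt,P,"vert")
rect(d&(Z>.0825)&(Z<.0895)&(u<250)&(u>222)&(v>145)&(v<182),P,"bar")
rect(d&(Z>.03),P,"all")
# vertebra ring without wings: profile
q=P[vt];print("vert mean",q.mean(0))
print(r.read_state()["tcp_pos"])
for uv in ((600,265),(640,290)): print(P[uv[1]-1,uv[0]-1])
np.set_printoptions(precision=4,suppress=True)
print(P[165,225:330:4])
a=cv2.resize(c["image"][100:220,190:365],None,fx=4.5,fy=4.5,interpolation=2);save("c2.png",a)
E
```

```text
mat 7941 [ 0.612  -0.0311] [0.118  0.1174] 82.8 z [0.0016 0.0034 0.0052]
rails? 704 [0.5638 0.1664] [0.013  0.0746] 15.9 z [0.0785 0.08   0.0817]
rails all 2300 [0.5235 0.1866] [0.0793 0.1357] 15.9 z [0.0779 0.08   0.0827]
bridge 728 [0.541  0.1257] [0.0792 0.0098] 16.5 z [0.0955 0.0981 0.0998]
vert 2027 [0.5198 0.1961] [0.0863 0.0436] 27.3 z [0.0927 0.102  0.1052]
bar 410 [0.5101 0.2352] [0.0333 0.0142] 15.8 z [0.083  0.085  0.0864]
all 9086 [0.5224 0.1881] [0.0883 0.14  ] 16.3 z [0.0506 0.0799 0.1044]
vert mean [0.52240513 0.19496238 0.10073119]
[0.53501909 0.15138621 0.33252257]
[ 0.50320751 -0.23931777  0.0453516 ]
[ 0.47256309 -0.35923187 -0.00169755]
[[0.4889 0.2634 0.0003]
 [0.5073 0.2443 0.0756]
 [0.5107 0.2383 0.0852]
 [0.5118 0.2342 0.0848]
 [0.5132 0.2298 0.0859]
 [0.5123 0.227  0.0762]
 [0.5132 0.2229 0.0747]
 [0.5198 0.2154 0.1008]
 [0.5215 0.211  0.1035]
 [0.5219 0.2074 0.0998]
 [0.5183 0.2054 0.0763]
 [0.5193 0.2013 0.0749]
 [0.5201 0.1971 0.0729]
 [0.5218 0.1926 0.0754]
 [0.5226 0.1884 0.0734]
 [0.5291 0.183  0.102 ]
 [0.5301 0.179  0.1016]
 [0.5267 0.1753 0.0758]
 [0.5278 0.171  0.0752]
 [0.5289 0.1667 0.0743]
 [0.5303 0.1624 0.0759]
 [0.5313 0.1581 0.0743]
 [0.5325 0.1538 0.0745]
 [0.5337 0.1494 0.0741]
 [0.535  0.1451 0.0746]
 [0.5362 0.1408 0.0746]
 [0.5376 0.1366 0.0757]]
```

View pics/c2.png

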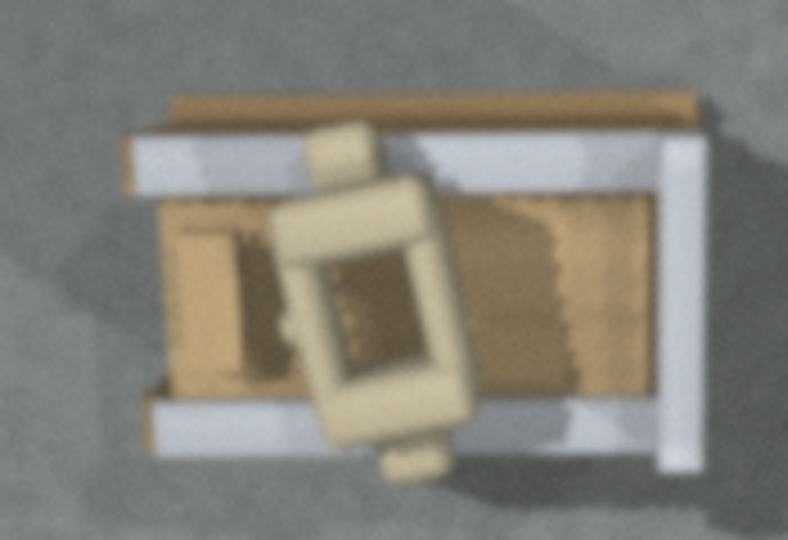

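Dispenser origin comes out at (0.5226, 0.1902) with its +x at 106°, and bridge, rails and bar agree within 1 mm. The vertebra is at (0.5195, 0.1955), yawed 11° from the dispenser. The mat is at (0.612, -0.031). Now I'll go to the vertebra.

Emit:
apply_moves(
  commands=[
    [-0.005, 0.015, -0.03, 0, 0, 0.068, 1],
    [-0.005, 0.015, -0.03, 0, 0, 0.068, 1],
    [-0.005, 0.015, -0.03, 0, 0, 0.068, 1],
    [0, 0, -0.04, 0, 0, 0, 1],
    [0, 0, -0.04, 0, 0, 0, 1],
    [0, 0, -0.03, 0, 0, 0, 1],
    [0, 0, -0.025, 0, 0, 0, 1],
    [0, 0, -0.01, 0, 0, 0, 1],
    [0, 0, 0, 0, 0, 0, 1],
    [0, 0, 0, 0, 0, 0, 1],
  ],
)

```text
time: 2.2
tcp_pos: [0.5208, 0.1948, 0.0973]
orientation: [0.0, 0.971, 0.24, 0.001]
contact_force: [-0.2, -0.2, -0.1]
opening: 1.0
```

Emit:
apply_moves(
  commands=[
    [-0.001, 0.001, -0.01, 0, 0, 0, 1],
    [0, 0, 0, 0, 0, 0, 0],
    [0, 0, 0, 0, 0, 0, 0],
    [0, 0, 0, 0, 0, 0, 0],
    [0, 0, 0, 0, 0, 0, 0],
    [0, 0, 0, 0, 0, 0, 0],
    [0, 0, 0, 0, 0, 0, 0],
    [0, 0, 0, 0, 0, 0, 0],
  ],
  squeeze=40,
)

```text
time: 3.0
tcp_pos: [0.5196, 0.1961, 0.087]
orientation: [0.0, 0.971, 0.24, 0.001]
contact_force: [0.2, -0.1, 4.7]
opening: 0.458
```

Emit:
apply_moves(
  commands=[
    [0, 0, 0.015, 0, 0, 0, 0],
    [0, 0, 0.035, 0, 0, 0, 0],
    [0, 0, 0.035, 0, 0, 0, 0],
    [0.0155, -0.038, 0, 0, 0, 0, 0],
    [0.0155, -0.038, 0, 0, 0, 0, 0],
    [0.0155, -0.038, 0, 0, 0, 0, 0],
    [0.0155, -0.038, 0, 0, 0, 0, 0],
    [0.0155, -0.038, -0.02, 0, 0, 0, 0],
    [0.0155, -0.038, -0.02, 0, 0, 0, 0],
    [0, 0, -0.03, 0, 0, 0, 0],
  ],
)

```text
time: 4.0
tcp_pos: [0.6147, -0.0373, 0.1029]
orientation: [0.002, 0.971, 0.238, 0.002]
contact_force: [-0.2, 1.6, -1.5]
opening: 0.457
```

Emit:
apply_moves(
  commands=[
    [0, 0, -0.03, 0, 0, 0, 0],
    [0, 0, -0.03, 0, 0, 0, 0],
    [0, 0, -0.02, 0, 0, 0, 0],
    [0, 0, 0, 0, 0, 0, 0],
    [0, 0, 0, 0, 0, 0, 0],
  ],
)

```text
time: 4.5
tcp_pos: [0.6119, -0.0319, 0.0218]
orientation: [-0.0, 0.971, 0.24, -0.0]
contact_force: [0.6, 0.7, -1.7]
opening: 0.458
```

Emit:
apply_moves(
  commands=[
    [0, 0, -0.005, 0, 0, 0, 0],
    [0, 0, -0.004, 0, 0, 0, 0],
    [0, 0, -0.001, 0, 0, 0, 0],
    [0, 0, 0, 0, 0, 0, 0],
  ],
)

```text
time: 4.9
tcp_pos: [0.612, -0.032, 0.0114]
orientation: [-0.0, 0.971, 0.24, 0.0]
contact_force: [0.4, -0.1, -1.3]
opening: 0.461
```

Emit:
apply_moves(
  commands=[
    [0, 0, -0.001, 0, 0, 0, 0.46],
    [0, 0, 0, 0, 0, 0, 0.55],
    [0, 0, 0, 0, 0, 0, 0.7],
    [0, 0, 0, 0, 0, 0, 0.8],
    [0, 0, 0, 0, 0, 0, 0.8],
    [0, 0, 0.03, 0, 0, 0, 0.8],
    [-0.01, 0.01, 0.05, 0, 0, 0, 0.8],
    [-0.02, 0.04, 0.05, 0, 0, -0.07, 0.6],
    [-0.02, 0.045, 0.05, 0, 0, -0.07, 0.5],
    [-0.02, 0.045, 0.03, 0, 0, -0.06, 0.5],
  ],
)

```text
time: 5.9
tcp_pos: [0.5565, 0.0788, 0.1905]
orientation: [0.001, 0.99, 0.14, 0.002]
contact_force: [1.3, 0.3, 1.0]
opening: 0.499
```

Run:
```python
from m2 import *
from scipy.spatial.transform import Rotation as Rr
for i in range(2): c,K,M=get("wrist")
P=cloud(c,K,M);im=c["image"].astype(int);R,G,B=im[...,0],im[...,1],im[...,2];X,Y,Z=P[...,0],P[...,1],P[...,2]
near=lambda x,y,d:(abs(X-x)<d)&(abs(Y-y)<d)
rect(big(near(.612,-.031,.06)&(Z>.018)&(Z<.04)),P,"vert")
rect(big(near(.541,.1257,.05)&(Z>.093)&(Z<.102)),P,"bridge")
rect(near(.51,.235,.03)&(Z>.081)&(Z<.0895)&(R>B+30),P,"bar")
rect(big(near(.51,-.29,.12)&(Z>.042)&(Z<.049)),P,"stand")
s=r.read_state();print(s["tcp_pos"],s["orientation"],s["contact_force"],s["joint_pos"])
save("w3.png",c["image"])
```

```text
vert 2571 [ 0.6102 -0.0308] [0.0635 0.0429] 28.1 z [0.0189 0.0258 0.0284]
bridge 1483 [0.5465 0.1274] [0.0671 0.0104] 16.0 z [0.0946 0.098  0.0994]
bar 1004 [0.5095 0.2349] [0.0343 0.015 ] 16.1 z [0.0813 0.0848 0.0862]
stand 1180 [ 0.4974 -0.2369] [0.0519 0.0262] 22.9 z [0.0424 0.0444 0.0458]
[0.55685847 0.08227615 0.19238352] [3.79877002e-05 9.89623454e-01 1.43628723e-01 4.02578225e-03] [ 1.51974414 -0.43950308  0.54986431] [-0.06886175  0.15303861  1.68159095  0.00168969  1.29907775  1.21323077]
```

View pics/w3.png

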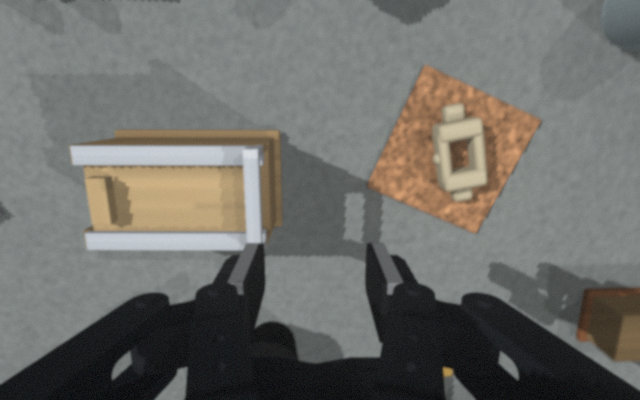

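Picture w3: the vertebra lies flat on the cork mat at (460,152), and the dispenser top is clear with the bar at (100,200). Next, over the bar.

Emit:
apply_moves(
  commands=[
    [-0.008, 0.0255, -0.005, 0, 0, -0.009, 0.5],
    [-0.008, 0.0255, -0.005, 0, 0, 0, 0.5],
    [-0.008, 0.0255, -0.015, 0, 0, 0, 0.5],
    [-0.008, 0.0255, -0.015, 0, 0, 0, 0.5],
    [-0.008, 0.0255, -0.015, 0, 0, 0, 0.5],
    [-0.007, 0.0255, -0.015, 0, 0, 0, 0.5],
    [0, 0, 0, 0, 0, 0, 0.5],
    [0, 0, 0, 0, 0, 0, 0.5],
  ],
)

```text
time: 6.8
tcp_pos: [0.5086, 0.2311, 0.1166]
orientation: [0.0, 0.99, 0.138, -0.001]
contact_force: [0.5, -0.2, 0.3]
opening: 0.497
```

Emit:
apply_moves(
  commands=[
    [0.0015, 0.004, -0.02, 0, 0, 0, 0.5],
    [0, 0, -0.01, 0, 0, 0, 0.5],
    [0, 0, -0.006, 0, 0, 0, 0.5],
    [0, 0, 0, 0, 0, 0, 0.5],
    [0, 0, 0, 0, 0, 0, 0.5],
  ],
)

```text
time: 7.3
tcp_pos: [0.5109, 0.2351, 0.0818]
orientation: [0.0, 0.991, 0.137, 0.0]
contact_force: [-0.2, -0.2, -0.6]
opening: 0.503
```

Emit:
apply_moves(
  commands=[
    [-0.0005, 0, -0.003, 0, 0, 0, 0.5],
    [0, 0, 0, 0, 0, 0, 0.3],
    [0, 0, 0, 0, 0, 0, 0],
    [0, 0, 0, 0, 0, 0, 0],
    [0, 0, 0, 0, 0, 0, 0],
    [0, 0, 0, 0, 0, 0, 0],
    [0, 0, 0, 0, 0, 0, 0],
  ],
  squeeze=50,
)

```text
time: 8.0
tcp_pos: [0.51, 0.2356, 0.0787]
orientation: [-0.0, 0.99, 0.138, 0.0]
contact_force: [-1.8, 0.7, 3.4]
opening: 0.144
```

Emit:
apply_moves(
  commands=[
    [0, 0, -0.002, 0, 0, 0, 0],
    [0, 0, -0.002, 0, 0, 0, 0],
    [0, 0, -0.002, 0, 0, 0, 0],
    [0, 0, -0.002, 0, 0, 0, 0],
    [0, 0, 0, 0, 0, 0, 0],
    [0, 0, 0, 0, 0, 0, 0],
  ],
)

```text
time: 8.6
tcp_pos: [0.51, 0.2357, 0.071]
orientation: [-0.0, 0.99, 0.138, 0.0]
contact_force: [-3.2, -0.4, 7.5]
opening: 0.143
```

```bash
cat > prof.py <<'E'
from m2 import *
def prof(cam="wrist",lo=-.16,hi=.06):
    c,K,M=get(cam);P=cloud(c,K,M)
    d=np.array([-.2756,.9613]);e=np.array([-.9613,-.2756]);q=P[...,:2]-np.array([.5226,.1902])
    x=q@d;y=q@e;Z=P[...,2]
    for a in np.arange(lo,hi,.01):
        o=[]
        for ylo,yhi in((-.022,-.010),(-.008,.008),(.010,.022)):
            m=(x>a)&(x<a+.01)&(y>ylo)&(y<yhi)&(Z>.03)&(Z<.12);o.append((round(float(np.median(Z[m]))*1e3,1),int(m.sum())) if m.sum()>5 else None)
        print(round(a+.005,3),o)
    return c,K,M,P
E
python3 -c "
from prof import *
c,K,M,P=prof(lo=-.08)"
```

```text
-0.075 [None, None, (98.1, 122)]
-0.065 [(95.9, 914), (97.5, 1526), (97.8, 1186)]
-0.055 [(67.7, 605), (67.8, 764), (67.7, 526)]
-0.045 [(67.8, 611), (67.7, 782), (67.7, 539)]
-0.035 [(67.7, 620), (67.7, 771), (67.7, 538)]
-0.025 [(67.7, 615), (67.7, 780), (67.7, 521)]
-0.015 [(67.6, 611), (67.6, 772), (67.7, 420)]
-0.005 [(67.6, 624), (67.6, 768), (67.6, 225)]
0.005 [(67.6, 627), (67.6, 780), (67.6, 302)]
0.015 [(67.8, 794), (67.6, 776), (67.5, 294)]
0.025 [(67.8, 783), (68.5, 912), (67.7, 6)]
0.035 [(91.8, 1748), (107.2, 698), (107.7, 12)]
0.045 [(76.7, 957), (77.8, 1061), (77.5, 363)]
0.055 [(84.5, 1727), (106.8, 944), (77.6, 151)]
0.065 [(116.3, 380), (91.2, 491), None]
```

The board is level at 67.7 mm, pressed about 8 mm. Drawing it out.

Emit:
apply_moves(
  commands=[
    [0.0014, -0.0048, 0, 0, 0, 0, 0],
    [0.0028, -0.0096, 0, 0, 0, 0, 0],
    [0.0028, -0.0096, 0, 0, 0, 0, 0],
    [0.0028, -0.0096, 0, 0, 0, 0, 0],
    [0.0014, -0.0048, 0, 0, 0, 0, 0],
    [0, 0, 0, 0, 0, 0, 0],
  ],
)

```text
time: 9.25
tcp_pos: [0.5224, 0.1974, 0.0716]
orientation: [-0.001, 0.991, 0.137, 0.001]
contact_force: [-1.7, 0.3, 7.8]
opening: 0.147
```

Emit:
apply_moves(
  commands=[
    [0.0028, -0.0096, 0, 0, 0, 0, 0],
    [0.0028, -0.0096, 0, 0, 0, 0, 0],
    [0.0014, -0.0048, 0, 0, 0, 0, 0],
    [0.0014, -0.0048, 0, 0, 0, 0, 0],
    [0, 0, 0, 0, 0, 0, 0],
    [0, 0, 0, 0, 0, 0, 0],
  ],
)

```text
time: 9.85
tcp_pos: [0.5306, 0.1688, 0.0716]
orientation: [-0.0, 0.991, 0.137, 0.001]
contact_force: [-1.2, 2.1, 6.9]
opening: 0.146
```

```bash
python3 -c "
from prof import *
c,K,M,P=prof(lo=-.18,hi=0)"
```

```text
-0.175 [None, None, None]
-0.165 [None, None, None]
-0.155 [None, None, None]
-0.145 [None, None, None]
-0.135 [(67.3, 7), (67.2, 11), (67.3, 8)]
-0.125 [(68.1, 612), (68.0, 753), (68.0, 518)]
-0.115 [(68.1, 629), (68.0, 769), (68.1, 531)]
-0.105 [(68.0, 620), (68.0, 767), (68.0, 531)]
-0.095 [(68.0, 625), (68.0, 770), (68.0, 525)]
-0.085 [(68.1, 328), (68.0, 409), (68.1, 226)]
-0.075 [(98.3, 173), (98.2, 102), (98.2, 31)]
-0.065 [(97.3, 1534), (68.5, 1105), (68.0, 228)]
-0.055 [(68.2, 758), (68.0, 776), (68.0, 234)]
-0.045 [(68.2, 762), (68.2, 535), None]
-0.035 [(92.2, 1739), (113.7, 433), None]
-0.025 [(77.6, 972), (78.3, 1054), (78.0, 287)]
-0.015 [(86.0, 1730), (107.3, 918), (78.1, 108)]
-0.005 [(112.2, 643), (54.1, 377), None]
```

Emit:
apply_moves(
  commands=[
    [0, 0, 0.002, 0, 0, 0, 0],
    [0, 0, 0.002, 0, 0, 0, 0],
    [0, 0, 0, 0, 0, 0, 0.15],
    [0, 0, 0, 0, 0, 0, 0.25],
    [0, 0, 0, 0, 0, 0, 0.3],
    [0, 0, 0, 0, 0, 0, 0.3],
    [0, 0, 0.02, 0, 0, 0, 0.3],
    [0, 0, 0.04, 0, 0, 0, 0.3],
    [0, 0, 0.03, 0, 0, 0, 0.3],
  ],
)

```text
time: 10.8
tcp_pos: [0.5291, 0.1682, 0.1655]
orientation: [0.0, 0.991, 0.137, -0.0]
contact_force: [0.5, 0.4, 0.5]
opening: 0.301
```

Emit:
apply_moves(
  commands=[
    [0.0024, -0.0089, 0.002, 0, 0, 0.143, 0.5],
    [0.0024, -0.0089, 0.002, 0, 0, 0.143, 0.7],
    [0.0024, -0.0089, 0.002, 0, 0, 0.143, 1],
    [0.0024, -0.0089, 0.002, 0, 0, 0.143, 1],
    [0.0024, -0.0089, 0.002, 0, 0, 0.143, 1],
    [0.0024, -0.0089, 0.002, 0, 0, 0.143, 1],
    [0.0024, -0.0089, 0.002, 0, 0, 0.143, 1],
    [0.0024, -0.0089, 0.002, 0, 0, 0.143, 1],
    [0.0024, -0.0089, 0.002, 0, 0, 0.143, 1],
    [0.0024, -0.0089, 0.002, 0, 0, 0.143, 1],
  ],
)

```text
time: 11.8
tcp_pos: [0.5529, 0.0789, 0.1838]
orientation: [-0.001, 0.656, 0.755, -0.001]
contact_force: [0.0, -0.7, 0.3]
opening: 1.002
```

Emit:
apply_moves(
  commands=[
    [0, 0, 0, 0, 0, 0.141, 1],
    [0, 0, 0, 0, 0, 0, 1],
    [0, 0, 0, 0, 0, 0, 1],
  ],
)

```text
time: 12.1
tcp_pos: [0.5531, 0.0794, 0.1839]
orientation: [-0.0, 0.604, 0.797, -0.0]
contact_force: [-0.1, 0.9, 0.0]
opening: 0.997
```

```bash
python3 -c "
from prof import *
c,K,M,P=prof('scene',lo=-.15,hi=0)
c,K,M=get('wrist');save('w4.png',c['image']);s=r.read_state();print(s['tcp_pos'],s['orientation'],s['joint_pos'])
P=cloud(c,K,M);np.savez('w4.npz',P=P,im=c['image'])
"
```

```text
-0.145 [None, None, None]
-0.135 [None, None, None]
-0.125 [(65.0, 10), (64.7, 15), (64.8, 9)]
-0.115 [(66.2, 12), (65.8, 16), (65.4, 9)]
-0.105 [(66.4, 8), (67.2, 14), (66.9, 9)]
-0.095 [(68.0, 13), (67.3, 13), (67.2, 12)]
-0.085 [(68.5, 11), (68.0, 15), (68.3, 10)]
-0.075 [(69.4, 15), (69.7, 16), (69.3, 10)]
-0.065 [(97.5, 14), (97.8, 15), (97.9, 11)]
-0.055 [None, (70.7, 15), (71.3, 11)]
-0.045 [None, (71.7, 16), (71.7, 11)]
-0.035 [None, (72.7, 14), (72.9, 10)]
-0.025 [(82.2, 19), (84.2, 14), None]
-0.015 [(78.7, 16), (83.0, 15), (76.0, 6)]
-0.005 [None, None, (57.3, 6)]
[0.55318694 0.07947043 0.18405757] [-2.69260695e-04  6.03943864e-01  7.97026789e-01 -1.82858658e-04] [-7.35314914e-02  1.57374888e-01  1.69379494e+00 -1.46701354e-05
  1.29107364e+00 -3.47443469e-01]
```

View pics/w4.png

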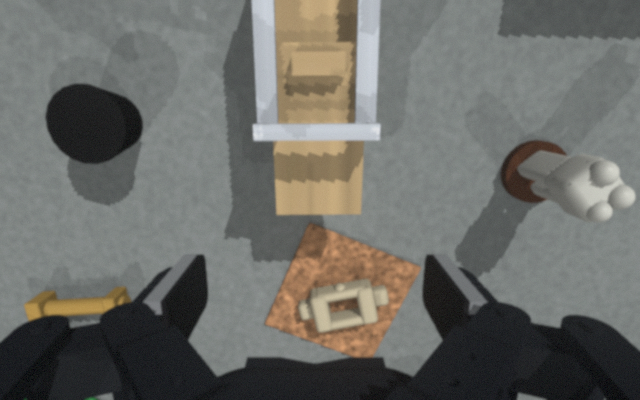

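w4: the board sticks out with its front end at (318,213), dipping about 5°. The bar at (318,65) is still behind the bridge. The pads straddle the axis, so I'll go down on the end.

Emit:
apply_moves(
  commands=[
    [0.001, 0, -0.04, 0, 0, 0, 1],
    [0, 0, -0.04, 0, 0, 0, 1],
    [0, 0, -0.03, 0, 0, 0, 1],
    [0, 0, -0.02, 0, 0, 0, 1],
    [0, 0, -0.016, 0, 0, 0, 1],
    [0, 0, 0, 0, 0, 0, 1],
    [0, 0, 0, 0, 0, 0, 1],
  ],
)

```text
time: 12.9
tcp_pos: [0.5545, 0.0794, 0.0386]
orientation: [-0.0, 0.603, 0.797, -0.0]
contact_force: [0.0, -1.0, 0.5]
opening: 1.001
```

Emit:
apply_moves(
  commands=[
    [0, 0, 0, 0, 0, 0, 0.85],
    [0, 0, 0, 0, 0, 0, 0.5],
    [0, 0, 0, 0, 0, 0, 0.5],
    [0, 0, 0, 0, 0, 0, 0.5],
    [0, 0, 0, 0, 0, 0, 0.5],
    [0, 0, 0, 0, 0, 0, 0.5],
  ],
  squeeze=60,
)

```text
time: 13.5
tcp_pos: [0.5556, 0.0793, 0.0393]
orientation: [0.001, 0.603, 0.798, 0.001]
contact_force: [1.0, -0.2, 4.9]
opening: 0.735
```

Emit:
apply_moves(
  commands=[
    [0.0014, -0.0048, -0.001, 0, 0, 0, 0.5],
    [0.0028, -0.0096, -0.001, 0, 0, 0, 0.5],
    [0.0028, -0.0096, -0.001, 0, 0, 0, 0.5],
    [0.0014, -0.0048, -0.0005, 0, 0, 0, 0.5],
    [0, 0, 0, 0, 0, 0, 0.5],
  ],
)

```text
time: 14.0
tcp_pos: [0.5631, 0.0506, 0.0353]
orientation: [-0.0, 0.604, 0.797, 0.001]
contact_force: [-0.4, 2.4, 6.4]
opening: 0.739
```

```bash
python3 -c "
from prof import *
c,K,M,P=prof('scene',lo=-.18,hi=0.02)"
```

```text
-0.175 [None, None, None]
-0.165 [None, None, None]
-0.155 [None, None, None]
-0.145 [None, None, None]
-0.135 [(62.7, 6), (62.4, 7), (62.1, 6)]
-0.125 [(63.7, 11), (62.8, 16), (62.5, 11)]
-0.115 [(64.6, 10), (64.3, 14), (64.2, 11)]
-0.105 [(65.5, 10), (65.6, 15), (65.2, 12)]
-0.095 [(66.3, 9), (65.9, 14), (65.9, 10)]
-0.085 [(68.1, 12), (68.3, 13), (68.1, 11)]
-0.075 [(68.3, 11), (69.0, 18), (68.2, 10)]
-0.065 [(98.1, 13), (97.9, 14), (97.3, 8)]
-0.055 [(79.9, 15), (81.1, 14), (81.0, 7)]
-0.045 [(78.5, 6), (72.7, 17), (72.1, 9)]
-0.035 [None, None, (58.2, 11)]
-0.025 [None, None, (60.1, 12)]
-0.015 [None, None, (60.6, 10)]
-0.005 [None, (62.1, 8), (61.0, 8)]
0.005 [None, (62.0, 8), (63.4, 11)]
0.015 [None, (63.9, 11), (64.0, 11)]
```

Emit:
apply_moves(
  commands=[
    [0.0028, -0.0096, -0.001, 0, 0, 0, 0.5],
    [0.0028, -0.0096, -0.001, 0, 0, 0, 0.5],
    [0.0028, -0.0096, -0.001, 0, 0, 0, 0.5],
    [0.0028, -0.0096, -0.0005, 0, 0, 0, 0.5],
    [0.0014, -0.0048, 0, 0, 0, 0, 0.5],
    [0, 0, 0, 0, 0, 0, 0.5],
  ],
)

```text
time: 14.65
tcp_pos: [0.5753, 0.0066, 0.0309]
orientation: [-0.0, 0.604, 0.797, -0.0]
contact_force: [0.6, -0.0, -2.7]
opening: 0.734
```

```bash
python3 -c "
from prof import *
c,K,M,P=prof('scene',lo=-.21,hi=0.06)"
```

```text
-0.205 [None, None, None]
-0.195 [None, None, None]
-0.185 [None, None, None]
-0.175 [(57.8, 12), (57.9, 12), (58.4, 15)]
-0.165 [(59.0, 11), (59.0, 16), (58.7, 9)]
-0.155 [(59.2, 11), (59.5, 14), (58.6, 9)]
-0.145 [(60.5, 8), (60.4, 16), (60.7, 10)]
-0.135 [(62.1, 13), (61.8, 13), (61.5, 9)]
-0.125 [(62.4, 10), (62.3, 14), (61.7, 10)]
-0.115 [(62.7, 11), (62.8, 15), (63.1, 8)]
-0.105 [(68.7, 21), (73.4, 10), (64.4, 7)]
-0.095 [(69.2, 22), (74.2, 18), (74.7, 7)]
-0.085 [(65.9, 6), (65.1, 7), (65.1, 11)]
-0.075 [None, None, None]
-0.065 [(98.3, 11), (98.1, 15), (98.0, 11)]
-0.055 [(74.3, 8), (74.9, 15), (74.6, 11)]
-0.045 [(75.6, 7), (75.4, 15), (75.1, 11)]
-0.035 [(75.5, 6), (74.7, 16), (74.9, 11)]
-0.025 [(74.6, 7), (74.6, 15), (74.8, 12)]
-0.015 [(75.1, 6), (75.4, 14), (75.2, 10)]
-0.005 [(75.0, 11), (75.2, 14), (74.4, 13)]
0.005 [(75.0, 9), (74.5, 14), (75.0, 12)]
0.015 [(74.7, 8), (74.3, 13), (75.4, 12)]
0.025 [(75.1, 8), (74.4, 17), (75.1, 10)]
0.035 [(75.3, 10), (74.8, 13), (74.9, 11)]
0.045 [(82.1, 26), (84.7, 18), (84.7, 11)]
0.055 [(78.6, 15), (80.3, 12), (75.9, 6)]
```

The board is free with its centre at about -146 mm. The next board is level at about 75 mm with its bar at +47. I'll lift and level it, then check the surroundings of the stand.

Emit:
apply_moves(
  commands=[
    [0, 0, 0.02, 0, 0, 0, 0.5],
    [0, 0, 0.04, -0.03, -0.009, 0, 0.5],
    [0, 0, 0.04, -0.03, -0.009, 0, 0.5],
    [0, 0, 0.03, -0.03, -0.009, 0.018, 0.5],
    [0, 0, 0, 0, 0, 0.018, 0.5],
    [0, 0, 0, 0, 0, 0, 0.5],
  ],
)

```text
time: 15.3
tcp_pos: [0.5754, 0.0078, 0.1615]
orientation: [0.038, 0.588, 0.808, -0.027]
contact_force: [-0.7, 0.3, -1.9]
opening: 0.735
```

Run:
```python
from m2 import *
s=r.read_state();t=s["tcp_pos"];print(t,s["orientation"],s["opening"])
for n in("scene","side"):
    c,K,M=get(n);P=cloud(c,K,M);X,Y,Z=P[...,0],P[...,1],P[...,2];im=c["image"].astype(int)
    wood=im[...,0]>im[...,2]+25
    d=np.array([-.30,.954]);q=(P[...,:2]-t[:2])@d
    m=wood&(abs(X-t[0]+.01)<.08)&(Y>t[1]-.03)&(Y<t[1]+.13)&(Z>t[2]-.01)&(Z<t[2]+.06)
    for a in np.arange(-.02,.12,.02):
        k=m&(q>a)&(q<a+.02);print(n,round(a+.01,2),k.sum(),np.round(np.percentile(Z[k],[5,50,95]),4) if k.any() else "")
    st=wood&(abs(X-.515)<.12)&(abs(Y+.29)<.12)&(Z>.041)&(Z<.049);rect(big(st),P,n+" stand")
    ob=(abs(X-.53)<.16)&(abs(Y+.33)<.15)&(Z>.02)&(Z<.12)
    k=ob&~((abs((P[...,:2]-[.515,-.291])@np.array([.951,.309]))<.04)&(abs((P[...,:2]-[.515,-.291])@np.array([-.309,.951]))<.085))
    print(n,"others",k.sum(), np.round(np.percentile(P[k],[1,99],axis=0),3) if k.any() else "")
    if n=="scene": save("s5.png",c["image"])
```

```text
[0.57541473 0.00778829 0.16151002] [ 0.03848711  0.58764349  0.8077572  -0.02687337] 0.7350203074510716
scene -0.01 14 [0.1845 0.187  0.1988]
scene 0.01 60 [0.177  0.1867 0.2183]
scene 0.03 157 [0.1765 0.1864 0.1877]
scene 0.05 156 [0.1764 0.1862 0.1879]
scene 0.07 156 [0.176  0.186  0.1877]
scene 0.09 160 [0.1754 0.1865 0.1967]
scene 0.11 73 [0.1765 0.1864 0.1967]
scene stand 461 [ 0.5179 -0.2908] [0.0535 0.1413] 17.4 z [0.0413 0.044  0.0462]
scene others 625 [[ 0.648 -0.462  0.022]
 [ 0.69  -0.247  0.119]]
side -0.01 51 [0.1863 0.1873 0.1889]
side 0.01 100 [0.1838 0.1876 0.189 ]
side 0.03 95 [0.1862 0.1876 0.1888]
side 0.05 102 [0.1863 0.1874 0.1884]
side 0.07 72 [0.1863 0.1876 0.1884]
side 0.09 100 [0.186  0.1881 0.1979]
side 0.11 170 [0.1753 0.187  0.1966]
side stand 286 [ 0.5118 -0.2922] [0.0489 0.1415] 18.0 z [0.0428 0.0461 0.0484]
side others 25 [[ 0.665 -0.307  0.022]
 [ 0.688 -0.247  0.057]]
```

View pics/s5.png

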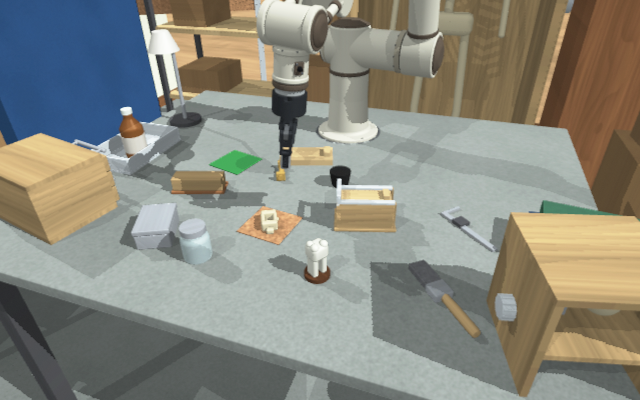

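The board is level at 0.187 m, and nothing stands within 60 mm of the stand's end. The s5 picture shows the vertebra on the mat at (269,222) and the bolt undisturbed. Carrying it over.

Emit:
apply_moves(
  commands=[
    [-0.004, -0.0286, 0, 0, 0, 0, 0.5],
    [-0.0039, -0.0286, 0, 0, 0, 0, 0.5],
    [-0.0039, -0.0286, 0, 0, 0, 0, 0.5],
    [-0.0039, -0.0286, 0, 0, 0, 0, 0.5],
    [-0.0039, -0.0286, 0, 0, 0, 0, 0.5],
    [-0.0039, -0.0286, 0, 0, 0, 0, 0.5],
    [-0.0039, -0.0286, 0, 0, 0, 0, 0.5],
    [-0.0039, -0.0286, 0, 0, 0, 0, 0.5],
    [-0.0039, -0.0286, 0, 0, 0, 0, 0.5],
    [-0.0039, -0.0286, 0, 0, 0, 0, 0.5],
  ],
)

```text
time: 16.4
tcp_pos: [0.5349, -0.2793, 0.1588]
orientation: [0.036, 0.588, 0.807, -0.027]
contact_force: [0.1, 0.7, -0.5]
opening: 0.735
```

Emit:
apply_moves(
  commands=[
    [-0.0039, -0.0286, 0, 0, 0, 0, 0.5],
    [-0.0039, -0.0286, 0, 0, 0, 0, 0.5],
    [0, 0, -0.03, 0, 0, 0, 0.5],
    [0, 0, -0.03, 0, 0, 0, 0.5],
    [0, 0, -0.03, 0, 0, 0, 0.5],
    [0, 0, -0.015, 0, 0, 0, 0.5],
    [0, 0, 0, 0, 0, 0, 0.5],
    [0, 0, 0, 0, 0, 0, 0.5],
  ],
)

```text
time: 17.2
tcp_pos: [0.5287, -0.3361, 0.0566]
orientation: [0.038, 0.588, 0.807, -0.027]
contact_force: [-0.2, -0.7, -0.6]
opening: 0.734
```

```bash
cat > chk.py <<'E'
from m2 import *
s=r.read_state();print(s["tcp_pos"],s["orientation"],s["opening"],s["contact_force"],s["time"])
for n in("scene","side"):
    c,K,M=get(n);P=cloud(c,K,M);X,Y,Z=P[...,0],P[...,1],P[...,2];im=c["image"].astype(int)
    wood=im[...,0]>im[...,2]+25
    reg=wood&(abs(X-.515)<.12)&(abs(Y+.29)<.12)
    zt=np.percentile(Z[reg&(Z>.05)&(Z<.1)],50);print(n,"top z",zt)
    rect(big(reg&(Z>.052)&(Z<.1)&(abs(Z-zt)<.006)),P,n+" board top")
    rect(reg&(Z>zt+.007)&(Z<zt+.016),P,n+" bar")
    rect(reg&(Z>.0415)&(Z<.048),P,n+" stand edge")
E
python3 chk.py
```

```text
[ 0.52874016 -0.33609716  0.05657643] [ 0.03835538  0.58803936  0.80746534 -0.02717177] 0.7342068730179685 [-0.24813113 -0.69140842 -0.57681759] 17.2
scene top z 0.081400183402217
scene board top 450 [ 0.5162 -0.2839] [0.0685 0.114 ] 16.4 z [0.0761 0.0815 0.0844]
scene bar 45 [ 0.5297 -0.2675] [0.0337 0.1003] 48.5 z [0.0886 0.0915 0.0945]
scene stand edge 349 [ 0.523  -0.2881] [0.0484 0.1419] 22.2 z [0.0417 0.0439 0.0461]
side top z 0.08493110023212413
side board top 303 [ 0.5125 -0.2906] [0.0648 0.1264] 17.0 z [0.0805 0.085  0.0901]
side bar 28 [ 0.4977 -0.2459] [0.0317 0.0174] 35.2 z [0.0921 0.0945 0.0965]
side stand edge 167 [ 0.5106 -0.2884] [0.0498 0.1369] 18.1 z [0.0421 0.0461 0.0478]
```

Emit:
apply_moves(
  commands=[
    [0, 0, -0.01, 0, 0, 0, 0.5],
    [0, 0, -0.007, 0, 0, 0, 0.5],
    [0, 0, -0.003, 0, 0, 0, 0.5],
    [0, 0, -0.002, 0, 0, 0, 0.5],
    [0, 0, 0, 0, 0, 0, 0.5],
  ],
)

```text
time: 17.8
tcp_pos: [0.5283, -0.3357, 0.0339]
orientation: [0.038, 0.588, 0.808, -0.027]
contact_force: [-0.7, 0.9, -1.7]
opening: 0.741
```

Emit:
apply_moves(
  commands=[
    [0, 0, -0.001, 0, 0, 0, 0.5],
    [0, 0, -0.001, 0, 0, 0, 0.5],
    [0, 0, 0, 0, 0, 0, 0.5],
  ],
)

```text
time: 18.1
tcp_pos: [0.5288, -0.3361, 0.0328]
orientation: [0.039, 0.588, 0.807, -0.027]
contact_force: [0.1, 0.5, 1.0]
opening: 0.736
```

Emit:
apply_moves(
  commands=[
    [0, 0, 0, 0, 0, 0, 0.76],
    [0, 0, 0, 0, 0, 0, 0.8],
    [0, 0, 0, 0, 0, 0, 0.9],
    [0, 0, 0, 0, 0, 0, 1],
    [0, 0, 0, 0, 0, 0, 1],
    [0, 0, 0.02, 0, 0, 0, 1],
    [0, 0, 0.03, 0, 0, 0, 1],
    [0, 0, 0.05, 0, 0, 0, 1],
    [0, 0, 0.05, 0, 0, 0, 1],
    [0, 0, 0.03, 0, 0, 0, 1],
  ],
)

```text
time: 19.1
tcp_pos: [0.5298, -0.337, 0.2174]
orientation: [0.041, 0.588, 0.807, -0.028]
contact_force: [-0.1, -0.0, -0.3]
opening: 0.999
```

Emit:
apply_moves(
  commands=[
    [0, 0.03, 0.03, 0.045, 0.014, 0, 1],
    [0, 0.03, 0.03, 0.045, 0.014, 0, 1],
    [0, 0.0, 0.0, 0, 0, 0, 1],
    [0, 0.0, 0.0, 0, 0, 0, 1],
  ],
)

```text
time: 19.5
tcp_pos: [0.5289, -0.2761, 0.2729]
orientation: [0.002, 0.588, 0.809, 0.001]
contact_force: [0.0, -0.5, -0.2]
opening: 0.998
```

Run:
```python
import chk
from prof import *
c,K,M=get("wrist");P=cloud(c,K,M);X,Y,Z=P[...,0],P[...,1],P[...,2];im=c["image"].astype(int);wood=im[...,0]>im[...,2]+25
reg=wood&(abs(X-.515)<.13)&(abs(Y+.29)<.13)
t=big(reg&(Z>.052)&(Z<.066));rect(t,P,"wrist board");rect(reg&(Z>.064)&(Z<.073),P,"wrist bar")
A=P[t];print("plane",np.linalg.lstsq(np.c_[A[:,:2],np.ones(len(A))],A[:,2],rcond=None)[0])
rect(reg&(Z>.003)&(Z<.012),P,"wrist foot")
save("w6.png",c["image"])
c,K,M,P=prof("scene",lo=-.06,hi=.06)
X,Y,Z=P[...,0],P[...,1],P[...,2];rect((abs(X-.612)<.06)&(abs(Y+.031)<.06)&(Z>.018)&(Z<.035),P,"vert")
```

```text
[ 0.52891765 -0.27607244  0.27292004] [1.52203699e-03 5.88422044e-01 8.08552279e-01 6.26898033e-04] 0.9982738343996322 [ 0.04329184 -0.46175526 -0.16447401] 19.5
scene top z 0.057917074576471106
scene board top 547 [ 0.5158 -0.2887] [0.0705 0.1211] 18.0 z [0.0528 0.0579 0.0612]
scene bar 38 [ 0.5014 -0.244 ] [0.0361 0.0148] 19.5 z [0.065  0.0676 0.0696]
scene stand edge 109 [ 0.5229 -0.2878] [0.0572 0.1413] 19.4 z [0.0422 0.0445 0.0478]
side top z 0.060395608675146484
side board top 300 [ 0.5116 -0.2908] [0.0651 0.1241] 18.4 z [0.056  0.0603 0.065 ]
side bar 31 [ 0.4966 -0.2458] [0.0341 0.0155] 19.7 z [0.0677 0.0701 0.0722]
side stand edge 78 [ 0.5171 -0.2478] [0.0503 0.0935] 60.6 z [0.0417 0.0459 0.0478]
wrist board 6956 [ 0.5136 -0.2918] [0.0641 0.1205] 17.9 z [0.0567 0.0582 0.0598]
wrist bar 540 [ 0.4988 -0.2465] [0.0333 0.0134] 17.9 z [0.0665 0.0682 0.0698]
plane [ 0.00037256 -0.00090899  0.05779041]
wrist foot 289 [ 0.4927 -0.2294] [0.0582 0.0138] 17.9 z [0.005  0.007  0.0086]
-0.055 [(75.4, 8), (74.7, 15), (74.9, 10)]
-0.045 [(74.9, 6), (74.8, 16), (75.0, 11)]
-0.035 [(75.2, 7), (75.0, 15), (75.0, 11)]
-0.025 [(74.9, 8), (74.8, 14), (75.0, 12)]
-0.015 [(75.7, 8), (74.6, 15), (75.1, 9)]
-0.005 [(74.8, 12), (75.0, 15), (74.9, 9)]
0.005 [(75.5, 9), (75.3, 14), (74.7, 12)]
0.015 [(74.7, 9), (75.5, 16), (75.5, 9)]
0.025 [(75.7, 9), (75.4, 15), (74.8, 10)]
0.035 [(75.7, 12), (75.5, 13), (75.0, 10)]
0.045 [(82.2, 25), (84.5, 18), (84.4, 9)]
0.055 [(78.4, 15), (83.7, 12), (74.6, 6)]
vert 235 [ 0.6182 -0.0263] [0.0755 0.0417] 25.1 z [0.0184 0.0248 0.0284]
```

View pics/w6.png

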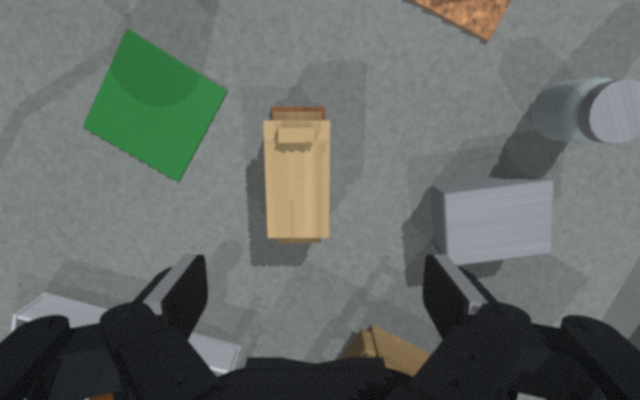

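```bash
python3 -c "
from workcell import r
print(r.job_done())"
```

```text
the job is handed in; nothing more can be done
None
```

The job is handed in, at about 20 s of the 62 s allowed. The hand-in reports no verdict, so the figures below are from my own last checks.

- **Vertebra:** I lifted it off the rails and set it down on the cork mat. The wrist camera put its centre about 2 mm from the mat's, and it lay flat. The final scene-camera reading was about 8 mm off, from a sparse one-sided view; the limit is 45 mm.
- **Board:** I pressed the top board down about 8 mm, where it measured level, and drew it 70 mm by its bar. Then I gripped the protruding end, pulled it free and levelled it.
- **On the stand:** The board lies flat with its bar up, with a tilt of about 0.001 rad. It is about 2 mm from the stand's centre and within 1° of lengthwise, and the gripper is clear.
- **Dispenser:** The next board is level up under the rails; its top read 75 mm, as the first board's did before drawing. Its bar is at about +47 mm, so it sits in place. I could not see the third board and did not check it directly.
- **Bystanders:** None looked disturbed in the pictures I viewed, but I did not measure each one's displacement.
- **Disagreement between cameras:** The scene and side cameras differed by about 4–7 mm in x at the dispenser and stand. For the final placement I relied on the wrist camera.

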